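Set the return spring on a welding fixture's swing clamp

TASK

The swing clamp of this welding fixture has lost its spring. Hook the spring's bent wire end into the hole of the fixture's upright lug and let go of it there; then take the spring by its eye end, stretch it across and set the eye down over the stud on the swing arm, so that the spring pulls the arm against the plate and clamps it. Leave the plate in its place and do not push the other things on the table about.

Things in the scene. Friction and masses are not known exactly. Their poses are not given: they have to be found in the camera images.
- spring: Steel tension spring, 190 mm long at rest, 270 g, lying level. Origin: centre of its front end block (26 long x, 20 wide y, 20 high z, mm). x runs along the spring to its bent end, z is up. At rest: coil, 20 mm across, x = -13 to -73; an equal rear block centred at x = -86. It stretches along x only: 5 N to start, then 0.22 N more per mm, at most 90 mm. It does not bend.
- hook_tip (a point): Tip of the spring's bent leg: a 6 mm wire leaves the front block along +x and bends square to +y at x = 48 mm; the leg's tip is at y = 31 mm, z = 0 of the spring. Axes as the spring's.
- eye (a point): Centre of the eye, a flat 6 mm wire ring at the spring's rear end, 34 mm outside, 22 mm inside, in one plane with the leg (level as the spring lies). It is 36 mm behind the rear block's centre, at x = -122 mm of the spring at rest. Axes as the spring's.
- channel: Piece of grey steel channel fixed on the table, open side up, holding the spring's rear half: 130 mm long (x), 56 wide, 34 high, floor 6 mm thick, 46 mm between its walls: no room for fingers in there. Origin: centre of its underside; the spring's bent end sticks out of its -x end.
- fixture: Welding fixture bolted down: base plate 12 mm thick, x = -105 to 160, y = -140 to 125 mm. Origin: on the table surface under the line where the spring is to run (x = 0, along y). Lug at y = 99, arm pivot at x = -80, y = -105 (nothing over 38 mm above the table there), loose plate at x = 65 to 145.
- hole (a point): Centre of the 16 mm hole in the upright lug, at x = -16, y = 99 of the fixture, 32 mm above the table, its axis along x; axes as the fixture's. Lug: 6 mm thick (x), 30 wide (y), 40 high above the base. The leg goes in from the +x side, pointing to -x, and comes well out beyond; the spring then lies on the +x side, bent end to +y, eye towards the swing arm.
- clamp_arm (a joint): Swing arm on an upright bolt at x = -80, y = -105 mm of the fixture, rad. At 0 the flat bar, 20 mm wide, points along the fixture's +x; positive turns it towards +y, on to the plate. Starts open at -0.34 to -0.2 and stays where left; its roller, 160 mm from the pivot, meets the plate at about 0.12. Upper side 24 mm above the table.
- stud (a point): Top of the spring stud on the swing arm, 75 mm from the pivot: a pin 10 mm across, 18 mm high above the arm, its top 42 mm above the table. The eye goes over it and down on to the arm, where the ring's middle is 27 mm above the table.
- plate: Workpiece: loose steel plate 80 x 150 x 8 mm lying on the fixture's base against its locating pins, top 20 mm above the table. Origin: centre of its underside.
- hammer: Hammer, 260 mm long, lying beyond the channel. Bystander.
- brush: Wire brush, wooden back 210 mm long, steel bristles up, 32 mm high, lying between the channel and the robot. Bystander.
- tube: Offcut of square steel tube, 120 x 40 x 40 mm, on the left. Bystander.
- can: Spray can, 65 mm across, 190 mm high, on the right. Bystander.
Not all that is in view belongs to the job. What is meant by the spring is not green or red, and is the larger of those in its own colour.

How it is judged (in metres and radians):
On the way:
1. the spring's bent leg is through the lug's hole and the fingers have let go of the spring (x of hook_tip in the frame of hole below -0.005 m and y of hook_tip in the frame of hole between -0.01 and 0.01 m and z of hook_tip in the frame of hole between -0.01 and 0.01 m and contact force between spring and the fingers below 0.1 N), for 0.2 s.
At the end, for the whole second after the job is handed in: The bent leg is through the lug's hole (its tip at least 2 mm out on the far side), the eye is round the stud (centre within 10 mm of it, at least 6 mm below its top), the swing arm presses on the plate with more than 0.8 N, the plate is within 15 mm of where it lay, and the spring is at rest (x of hook_tip in the frame of hole below -0.005 m and y of hook_tip in the frame of hole between -0.01 and 0.01 m and z of hook_tip in the frame of hole between -0.01 and 0.01 m and horizontal distance between eye and stud below 0.01 m and z of eye in the frame of stud below -0.006 m and contact force between clamp_arm and plate above 0.8 N and distance of plate from where it was at the start of the episode below 0.015 m and linear speed of spring below 0.02 m/s); the robot touches nothing.
It fails at once if a bystander is pushed about (moved more than 40 mm) (distance of any of hammer, brush, tube, can from where it was at the start of the episode above 0.04 m).
It fails at once if the plate is dragged out of its place (more than 30 mm) (distance of plate from where it was at the start of the episode above 0.03 m).
It also fails if it takes over 46 s, if anything falls off the work surface, if the arm or the gripper's body presses on something with over 40 N, if the wrist force passes 120 N, or if a joint passes its speed limit or range.

ROBOT

A 6-joint arm with a two-finger parallel gripper is mounted at the origin on the work surface. World frame = base frame: x ahead of the robot, y to its left, z up, the work surface at z = 0. Lengths are in mm, angles in rad, forces in N, time in s.
With the tool pointing down it reaches from about 250 to 775 mm from the base axis. Payload 8.9 kg.
Tool frame: the origin (TCP) lies on the centre line of the jaws, within the pads' length; the fingertips stand 14 mm ahead of it and the grasp point (between the pads) lies 5 mm behind it (arm.tips_ahead is the distance from the TCP to the fingertips, in mm); x points along the fingers, y is the direction in which the jaws open and shut, and the axes are right-handed (so a half turn about x gives the same grasp; the last joint's range is limited). The gripper opens to 85 mm and grips with 20 to 120 N. Pads are 22 mm wide; open, the fingers measure 114 mm over their backs; the gripper's body (76 mm by 85 mm) begins 54 mm behind the grasp point. The pads swing forward as they close: fully open they stand 13 mm farther back than shut.
Start: joints at [1.036, 0.291, -0.153, 1.127, 0, 1.431], TCP at [202.406, 484.413, 245.305] pointing down, gripper open.
Joint ranges: [-2.52, 2.52], [-0.91, 1.74], [-1.3, 1.37], [-1.96, 2.02], [-1.52, 1.47], [-3.14, 3.14]. Speed limits (rad/s): [2.22, 2.22, 2.79, 3.14, 3.14, 3.14].

INTERFACE

Orientations are given as a unit quaternion [w, x, y, z].
In Python, from bench import arm gives the robot as it stands. The module is installed in compiled form; this text tells all that it offers.
- The arm moves only by the tool drive_tool, never from a script. Its argument "motion" is a list of rows, each a list of 2 entries, a list of its own where there are three numbers: the shift along the tool's x, y, z in units of 50 mm (1.0 is 50 mm), then the turn, a rotation vector about the tool's x, y, z in degrees. A call has exactly 10 rows; each row shifts and turns the pose as measured when the row begins, along the tool's axes as they then stand; what a row does not reach is not made up. A row lasts 1/8 s, in which the tool goes at most 62.5 mm and 10.7 degrees, less where a joint would pass 70% of its speed; a pose out of reach is approached as far as the arm can. A call is refused whole if a number of a shift passes 1 or a number of a turn 10.7, either way. A call with a gripper value outside its range is refused whole. "claw" is the closure in counts, from 0 (fully open) to 255 (shut), set as the call begins (left out, the last holds). The fingers move at their own pace and stop on an object; the grip force is fixed at half the most. Time passes only in rows, so rows that do not move let the fingers close, or fill a call up. It gives the time, the measured TCP pose, the force and the opening at its end, in the units of the state.
- arm.read_state(): the state, without advancing time (a new reading comes with each control period).
- arm.snapshot(name): name is "scene" or "top" or "wrist"; returns a dict with "img" (420x560x3 uint8, red, green, blue), "depth" (420x560 float32, mm along the optical axis (not along the pixel's ray), 0 where there is no reading), "fx", "fy", "cx", "cy" (pixels), "R" (3x3) and "t" (3): a world point X has camera coordinates R X + t. Camera axes: x right, y down, z forward; pixel columns grow to the right and rows downward; lengths in mm; the calibration is good to about 2 mm. A picture is of the moment at which its call begins.
- arm.close_job(): hands the job in, once; it reports no verdict.
Trained networks look in the newest picture that a camera, given by its name, has taken for a name from the list of things; names that differ only in an ending like _2 or _b are one class to them, and where a whole thing is asked for, a point or a joint stands for the part that bears it (a point fixed in the world has none). Each returns a list of dicts, best first, with "conf" (0 to 1); they miss things now and then, are a little off and sometimes report something else, mostly with a low value. They report only what shows in the picture. A call takes as long as a camera call. They do not tell look-alikes from the thing itself.
- arm.look_for(camera, query): "xyz" ([x, y, z] in mm, in world coordinates, good to about 4 mm: the middle of the surface that is visible of it).
- arm.silhouettes(camera, query): "region" (420x560 bool, what is visible of it).
- arm.landmark_of(camera, query): "xyz" ([x, y, z] in mm, in world coordinates, good to about 4 mm: a listed point, or the origin of a listed thing).
The state is a dict: "clock": time; "joint_pos": joint angles; "joint_velocities": joint speeds; "joint_efforts": joint torques, N m; "position": TCP position; "tcp_rot": TCP orientation; "ft_force": force on the tool from outside, world axes, zero at the start; "moment": the same for the moment, N m; "width": finger opening in mm.
Only numpy, scipy, OpenCV 4.12 (cv2) and the standard library are available. Lean on these libraries where they do the work, as an engineer would, in place of code of your own. Each camera call takes 0.05 s, during which the arm holds its last target. There are 200 camera calls.

## Working session

There is one attempt and no reset: what is moved stays moved. The work goes in short steps, Python scripts to look and compute and a tool call to move; the robot and the scene stay as the last step left them, time stands still between calls to the robot, and variables do not carry over. Pictures are saved under pics/ and viewed, about 8 in all and at most 12, crops included, and the job is handed in when it is done.

Besides the shell and the picture viewer there is one more tool, called after ">>>" in YAML: its name, and indented under it one key for each argument. drive_tool: Moves the arm, as the interface text tells. Its arguments: {"type":"object","properties":{"motion":{"type":"array","items":{"type":"array"}},"claw":{"type":"number"}},"required":["motion"]}

```bash
mkdir -p pics
cat > h.py <<'E'
import numpy as np, cv2
from bench import arm
def snap(n,f=None):
    s=arm.snapshot(n)
    if f: cv2.imwrite('pics/'+f,cv2.cvtColor(s['img'],cv2.COLOR_RGB2BGR))
    return s
def cloud(s):
    v,u=np.mgrid[0:420,0:560]; d=s['depth'].astype(float)
    c=np.stack([(u-s['cx'])/s['fx']*d,(v-s['cy'])/s['fy']*d,d],-1)
    w=(c-np.array(s['t']))@np.array(s['R']); w[d==0]=np.nan
    return w
def proj(s,X):
    c=np.array(s['R'])@np.array(X)+np.array(s['t']); return [s['cx']+s['fx']*c[0]/c[2],s['cy']+s['fy']*c[1]/c[2]]
E
python3 - <<'E'
from h import *
s=snap('top','top1.png'); s2=snap('scene','scene1.png')
st=arm.read_state(); print(st['position'],st['tcp_rot'],st['width'],st['clock'],arm.tips_ahead)
for cam in ('top','scene'):
  for q in ['spring','hook_tip','eye','channel','fixture','hole','clamp_arm','stud','plate']:
    try: r=arm.landmark_of(cam,q)
    except Exception as e: r=str(e); print(cam,q,r); continue
    print(cam,q,[(np.round(k['xyz']).tolist(),round(k['conf'],2)) for k in r[:3]])
print(arm.read_state()['clock'])
E
```

```text
[202.19676789 484.09790822 244.79534867] [ 0.69316243  0.13863039  0.6934493  -0.13941135] 85.48697419697824 0.1 14.0
top spring [([252.0, -276.0, 10.0], 0.8), ([394.0, 286.0, 5.0], 0.65), ([579.0, 48.0, 6.0], 0.62)]
top hook_tip [([281.0, -328.0, 11.0], 0.79), ([437.0, 301.0, 10.0], 0.69), ([446.0, 107.0, 19.0], 0.61)]
top eye [([340.0, 92.0, -1.0], 0.74), ([268.0, -150.0, 12.0], 0.69), ([306.0, 317.0, 10.0], 0.63)]
top channel [([568.0, 171.0, -2.0], 0.91)]
top fixture [([550.0, -237.0, 3.0], 0.87)]
top hole [([541.0, -135.0, 28.0], 0.61)]
top clamp_arm it knows: brush, can, channel, eye, fixture, hammer, hole, hook_tip, plate, spring, stud, tube
top stud [([532.0, -356.0, 42.0], 0.78), ([343.0, 90.0, -1.0], 0.49)]
top plate [([648.0, -245.0, 14.0], 0.57)]
scene spring [([396.0, 289.0, 5.0], 0.83), ([252.0, -279.0, 11.0], 0.76), ([488.0, 143.0, 17.0], 0.75)]
scene hook_tip [([434.0, 304.0, 6.0], 0.82), ([281.0, -326.0, 6.0], 0.76), ([446.0, 99.0, 13.0], 0.75)]
scene eye [([602.0, 176.0, 16.0], 0.73), ([269.0, -154.0, 10.0], 0.71), ([303.0, 318.0, 6.0], 0.64)]
scene channel [([566.0, 172.0, 2.0], 0.84)]
scene fixture [([549.0, -235.0, 4.0], 0.98)]
scene hole [([544.0, -136.0, 32.0], 0.73), ([451.0, 457.0, 1.0], 0.67), ([445.0, 102.0, 13.0], 0.41)]
scene clamp_arm it knows: brush, can, channel, eye, fixture, hammer, hole, hook_tip, plate, spring, stud, tube
scene stud [([533.0, -363.0, 40.0], 0.74)]
scene plate [([650.0, -246.0, 12.0], 0.59), ([531.0, -360.0, 42.0], 0.27)]
0.9
```

View pics/top1.png

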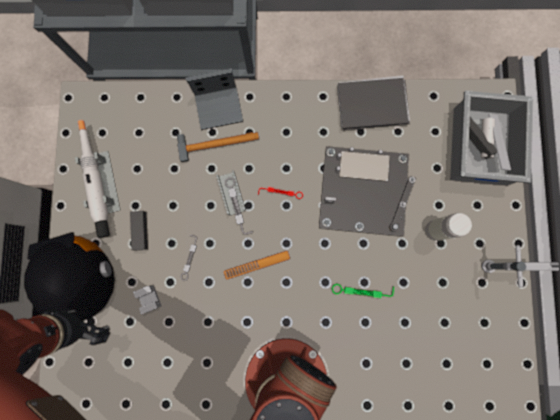

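View pics/scene1.png

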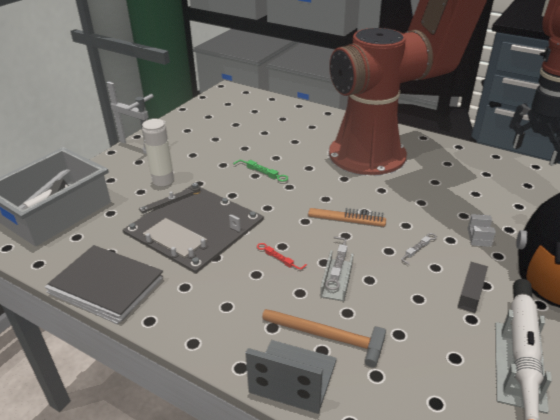

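The top view shows the grey spring in the channel, eye at about (232,182) px and bent end at (245,233) px. The fixture is at (365,190) px with the lug at (330,199) and the stud on the bar near (405,210). The red and green springs and the small grey one at (190,257) are decoys.

```bash
cat >> h.py <<'E'
from scipy.spatial.transform import Rotation as Ro
def Rst(st): q=st['tcp_rot']; return Ro.from_quat([q[1],q[2],q[3],q[0]])
def down(yaw,pitch=0):
    "tool x down, tool y at yaw (deg); pitch: turn about tool y (deg)"
    y=np.array([np.cos(np.radians(yaw)),np.sin(np.radians(yaw)),0]); x=np.array([0,0,-1.]); z=np.cross(x,y)
    return Ro.from_matrix(np.stack([x,y,z],1))*Ro.from_rotvec([0,np.radians(pitch),0])
def plan(P1,R1,n=10,P0=None,R0=None,pad=True):
    st=arm.read_state(); P0=np.array(st['position']) if P0 is None else P0; R0=Rst(st) if R0 is None else R0
    rv=(R0.inv()*R1).as_rotvec(); rows=[]
    for i in range(n):
        R=R0*Ro.from_rotvec(rv*i/n)
        d=R.inv().apply((np.array(P1)-P0)/n)/50
        rows.append([[round(float(a),3) for a in d],[round(float(a),2) for a in np.degrees(rv/n)]])
    print(rows,'dP',np.round(np.array(P1)-P0,1)); return rows
def yaw(st=None):
    y=Rst(st or arm.read_state()).as_matrix()[:,1]; return np.degrees(np.arctan2(y[1],y[0]))
E
python3 - <<'E'
from h import *
plan([470,135,200],down(104.5))
E
```

```text
[[[0.091, -0.439, 0.763], [-3.72, 0.0, -0.0]], [[0.091, -0.487, 0.733], [-3.72, 0.0, -0.0]], [[0.091, -0.534, 0.7], [-3.72, 0.0, -0.0]], [[0.091, -0.578, 0.664], [-3.72, 0.0, -0.0]], [[0.091, -0.62, 0.625], [-3.72, 0.0, -0.0]], [[0.091, -0.659, 0.584], [-3.72, 0.0, -0.0]], [[0.091, -0.695, 0.54], [-3.72, 0.0, -0.0]], [[0.091, -0.729, 0.493], [-3.72, 0.0, -0.0]], [[0.091, -0.759, 0.445], [-3.72, 0.0, -0.0]], [[0.091, -0.787, 0.395], [-3.72, 0.0, -0.0]]] dP [ 267.6 -349.4  -45.3]
```

>>> drive_tool:
  motion:
    - [[0.09,-0.44,0.76],[-3.7,0,0]]
    - [[0.09,-0.49,0.73],[-3.7,0,0]]
    - [[0.09,-0.53,0.7],[-3.7,0,0]]
    - [[0.09,-0.58,0.66],[-3.7,0,0]]
    - [[0.09,-0.62,0.62],[-3.7,0,0]]
    - [[0.09,-0.66,0.58],[-3.7,0,0]]
    - [[0.09,-0.7,0.54],[-3.7,0,0]]
    - [[0.09,-0.73,0.49],[-3.7,0,0]]
    - [[0.09,-0.76,0.44],[-3.7,0,0]]
    - [[0.09,-0.79,0.4],[-3.7,0,0]]
  claw: 90

```text
clock: 2.15
position: [479.8, 129.0, 200.1]
tcp_rot: [0.702, -0.097, 0.699, 0.098]
ft_force: [1.1, 0.9, 0.2]
width: 55.4
```

Run:
```python
from h import *
s=snap('wrist','w1.png')
st=arm.read_state(); print(st['position'],yaw(),st['width'],st['clock'],arm.tips_ahead)
for q in ['spring','hook_tip','eye','channel']:
    r=arm.landmark_of('wrist',q)
    print(q,[(np.round(k['xyz']).tolist(),round(k['conf'],2)) for k in r[:3]])
R=np.array(s['R']);print('cam pos',-R.T@np.array(s['t']),s['fx'])
w=cloud(s); np.save('w1.npy',w); print(np.nanmin(w[...,2]),np.nanmax(w[...,2]))
```

```text
[483.0007311  125.52032283 199.5632606 ] 105.9135630655101 55.456206452112376 2.2 14.0
spring [([398.0, 292.0, 5.0], 0.93), ([577.0, 48.0, 9.0], 0.87), ([483.0, 149.0, 16.0], 0.62)]
hook_tip [([446.0, 104.0, 17.0], 0.94), ([436.0, 302.0, 10.0], 0.9), ([561.0, 86.0, 4.0], 0.73)]
eye [([605.0, 180.0, 20.0], 0.83)]
channel [([572.0, 171.0, 3.0], 0.76), ([443.0, 102.0, 13.0], 0.41)]
cam pos [400.05215672 105.79656849 327.26261403] 372.5730574462628
-4.1948175231768 269.71024293120826
```

View pics/w1.png

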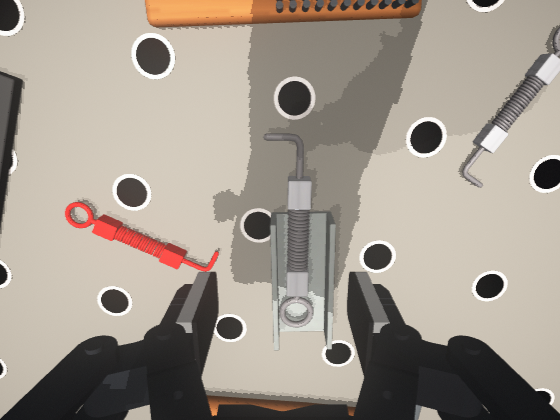

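The wrist view shows the spring in the channel: front block at (299,195) px, leg corner at (298,137), leg tip at (266,137) and eye at (296,312).

Run:
```python
from h import *
s=snap('wrist'); w=cloud(s)
print(arm.read_state()['position'],yaw())
# spring pixels: above table 10..40
m=(w[...,2]>9)&(w[...,2]<60)
v,u=np.mgrid[0:420,0:560]
def st(name,box):
    a,b,c,d=box; mm=m&(u>=a)&(u<=b)&(v>=c)&(v<=d); p=w[mm]; print(name,mm.sum(),np.round(p.mean(0),1),np.round(p.min(0),1),np.round(p.max(0),1))
st('block',(289,309,184,206)); st('leg',(262,304,128,142)); st('eye',(280,312,298,326)); st('coil',(288,308,215,265))
st('legtip',(255,275,128,145)); st('rear',(289,306,276,292))
p=w[m&(u>289)&(u<309)&(v>180)&(v<290)&(w[...,2]>20)]; c,d=np.polyfit(p[:,0],p[:,1],1); print('spring yaw',np.degrees(np.arctan(c))-180)
```

```text
[478.35552217 130.81724492 200.05071851] 105.73019615278784
block 473 [483.6 146.6  24.4] [472.2 135.8  21.4] [495.7 156.9  26.9]
leg 253 [443.  118.8  16.3] [438.3 103.8  13.3] [449.3 135.6  18.5]
eye 478 [600.8 178.2  17.5] [584.4 162.   12.8] [618.6 194.7  20.6]
coil 939 [525.  157.3  22.1] [500.5 143.3   9. ] [553.3 173.5  26.3]
legtip 95 [445.4 109.5  16.2] [441.7 103.4  13.4] [449.3 115.3  18.4]
rear 304 [566.1 169.7  25.1] [555.4 159.9  23.4] [576.6 180.1  26.7]
spring yaw -164.65323013482077
```

Run:
```python
from h import *
plan([481.7,146.1,70],down(105.5),8)
```

```text
[[[0.325, 0.034, 0.017], [0.03, 0.03, -0.02]], [[0.325, 0.034, 0.017], [0.03, 0.03, -0.02]], [[0.325, 0.034, 0.017], [0.03, 0.03, -0.02]], [[0.325, 0.034, 0.018], [0.03, 0.03, -0.02]], [[0.325, 0.034, 0.018], [0.03, 0.03, -0.02]], [[0.325, 0.034, 0.018], [0.03, 0.03, -0.02]], [[0.325, 0.034, 0.018], [0.03, 0.03, -0.02]], [[0.325, 0.034, 0.018], [0.03, 0.03, -0.02]]] dP [   3.3   15.3 -130.1]
```

>>> drive_tool:
  motion:
    - [[0.32,0.035,0.018],[0,0,0]]
    - [[0.32,0.035,0.018],[0,0,0]]
    - [[0.32,0.035,0.018],[0,0,0]]
    - [[0.32,0.035,0.018],[0,0,0]]
    - [[0.32,0.035,0.018],[0,0,0]]
    - [[0.32,0.035,0.018],[0,0,0]]
    - [[0.32,0.035,0.018],[0,0,0]]
    - [[0.32,0.035,0.018],[0,0,0]]
    - [[0,0,0],[0,0,0]]
    - [[0,0,0],[0,0,0]]

```text
clock: 3.7
position: [477.1, 157.5, 72.0]
tcp_rot: [0.702, -0.1, 0.697, 0.103]
ft_force: [-0.1, 0.1, -0.2]
width: 55.2
```

Run:
```python
from h import *
st=arm.read_state(); print(st['position'],yaw(),st['clock'])
plan([481.7,146.1,21],down(105.5),6)
```

```text
[477.0717087  157.53481512  71.97207198] 106.54292358479732 3.7
[[[0.17, -0.041, 0.003], [0.17, 0.08, -0.03]], [[0.17, -0.041, 0.003], [0.17, 0.08, -0.03]], [[0.17, -0.041, 0.003], [0.17, 0.08, -0.03]], [[0.17, -0.041, 0.004], [0.17, 0.08, -0.03]], [[0.17, -0.041, 0.004], [0.17, 0.08, -0.03]], [[0.17, -0.041, 0.004], [0.17, 0.08, -0.03]]] dP [  4.6 -11.4 -51. ]
```

>>> drive_tool:
  motion:
    - [[0,0,0],[0,0,0]]
    - [[0,0,0],[0,0,0]]
    - [[0.1,-0.12,0.01],[0.5,0,0]]
    - [[0.1,-0.12,0.01],[0.5,0,0]]
    - [[0,0,0],[0,0,0]]
    - [[0,0,0],[0,0,0]]
    - [[0,0,0],[0,0,0]]
    - [[0,0,0],[0,0,0]]
    - [[0,0,0],[0,0,0]]
    - [[0,0,0],[0,0,0]]

```text
clock: 4.95
position: [482.7, 145.7, 62.8]
tcp_rot: [0.704, -0.094, 0.697, 0.097]
ft_force: [-0.2, 0.2, -0.3]
width: 55.0
```

Run:
```python
from h import *
st=arm.read_state(); print(st['position'],yaw(),st['clock'])
plan([481.7,146.1,21],down(105.5),6)
```

```text
[482.65134999 145.70148171  62.82369878] 105.45825334169245 4.95
[[[0.139, 0.002, -0.004], [-0.01, 0.1, -0.03]], [[0.139, 0.002, -0.004], [-0.01, 0.1, -0.03]], [[0.139, 0.002, -0.004], [-0.01, 0.1, -0.03]], [[0.139, 0.002, -0.003], [-0.01, 0.1, -0.03]], [[0.139, 0.002, -0.003], [-0.01, 0.1, -0.03]], [[0.139, 0.002, -0.003], [-0.01, 0.1, -0.03]]] dP [ -1.    0.4 -41.8]
```

>>> drive_tool:
  motion:
    - [[0.14,0,0],[0,0.1,0]]
    - [[0.14,0,0],[0,0.1,0]]
    - [[0.14,0,0],[0,0.1,0]]
    - [[0.14,0,0],[0,0.1,0]]
    - [[0.14,0,0],[0,0.1,0]]
    - [[0.12,0,0],[0,0.1,0]]
    - [[0,0,0],[0,0,0]]
    - [[0,0,0],[0,0,0]]
    - [[0,0,0],[0,0,0]]
    - [[0,0,0],[0,0,0]]

```text
clock: 6.2
position: [482.8, 145.9, 18.7]
tcp_rot: [0.7, -0.094, 0.701, 0.096]
ft_force: [0.2, 0.0, -0.0]
width: 55.2
```

>>> drive_tool:
  motion:
    - [[0,0,0],[0,0,0]]
    - [[0,0,0],[0,0,0]]
    - [[0,0,0],[0,0,0]]
    - [[0,0,0],[0,0,0]]
    - [[0,0,0],[0,0,0]]
    - [[0,0,0],[0,0,0]]
    - [[-0.1,0,0],[0,0,0]]
    - [[-0.3,0,0],[0,0,0]]
    - [[-0.5,0,0],[0,0,0]]
    - [[-0.5,0,0],[0,0,0]]
  claw: 255

```text
clock: 7.45
position: [480.9, 145.3, 90.9]
tcp_rot: [0.699, -0.094, 0.703, 0.096]
ft_force: [0.5, -0.1, -2.6]
width: 18.7
```

Run:
```python
from h import *
st=arm.read_state(); print(st['position'],yaw(),st['width'],arm.tips_ahead)
plan([598,-189,150],down(-4.9),14)
```

```text
[480.86799693 145.32055711  90.87024232] 105.45620317495118 18.659689264651025 14.0
[[[-0.086, -0.505, 0.034], [7.88, -0.03, 0.01]], [[-0.086, -0.495, 0.102], [7.88, -0.03, 0.01]], [[-0.087, -0.476, 0.169], [7.88, -0.03, 0.01]], [[-0.087, -0.449, 0.233], [7.88, -0.03, 0.01]], [[-0.086, -0.412, 0.293], [7.88, -0.03, 0.01]], [[-0.086, -0.368, 0.346], [7.88, -0.03, 0.01]], [[-0.086, -0.317, 0.394], [7.88, -0.03, 0.01]], [[-0.086, -0.26, 0.434], [7.88, -0.03, 0.01]], [[-0.086, -0.198, 0.465], [7.88, -0.03, 0.01]], [[-0.086, -0.133, 0.488], [7.88, -0.03, 0.01]], [[-0.086, -0.065, 0.502], [7.88, -0.03, 0.01]], [[-0.085, 0.005, 0.506], [7.88, -0.03, 0.01]], [[-0.085, 0.074, 0.5], [7.88, -0.03, 0.01]], [[-0.085, 0.142, 0.486], [7.88, -0.03, 0.01]]] dP [ 117.1 -334.3   59.1]
```

>>> drive_tool:
  motion:
    - [[-0.08,-0.5,0.03],[7.9,0,0]]
    - [[-0.08,-0.5,0.1],[7.9,0,0]]
    - [[-0.08,-0.48,0.17],[7.9,0,0]]
    - [[-0.08,-0.45,0.23],[7.9,0,0]]
    - [[-0.08,-0.41,0.29],[7.9,0,0]]
    - [[-0.08,-0.37,0.35],[7.9,0,0]]
    - [[-0.08,-0.32,0.39],[7.9,0,0]]
    - [[-0.08,-0.26,0.43],[7.9,0,0]]
    - [[-0.08,-0.2,0.46],[7.9,0,0]]
    - [[-0.08,-0.13,0.49],[7.9,0,0]]

```text
clock: 8.7
position: [561.6, -100.8, 143.0]
tcp_rot: [0.593, 0.386, 0.593, -0.384]
ft_force: [-0.1, 0.3, -2.3]
width: 18.6
```

>>> drive_tool:
  motion:
    - [[-0.08,-0.06,0.4],[7.9,0,0]]
    - [[-0.08,0,0.4],[7.9,0,0]]
    - [[-0.08,0.07,0.4],[7.9,0,0]]
    - [[-0.08,0.14,0.3],[7.9,0,0]]
    - [[0,0,0],[0,0,0]]
    - [[0,0,0],[0,0,0]]
    - [[0,0,0],[0,0,0]]
    - [[0,0,0],[0,0,0]]
    - [[0,0,0],[0,0,0]]
    - [[0,0,0],[0,0,0]]

```text
clock: 9.95
position: [584.5, -175.3, 164.3]
tcp_rot: [0.463, 0.536, 0.463, -0.533]
ft_force: [-0.5, -0.4, -3.4]
width: 18.9
```

Run:
```python
from h import *
s=snap('wrist','w2.png')
st=arm.read_state(); print(st['position'],yaw(),st['width'],st['clock'],st['joint_pos'])
for q in ['fixture','hole','stud','plate','hook_tip','spring']:
    r=arm.landmark_of('wrist',q)
    print(q,[(np.round(k['xyz'],1).tolist(),round(k['conf'],2)) for k in r[:3]])
w=cloud(s); np.savez('w2.npz',w=w)
```

```text
[ 584.46819216 -175.34175742  164.33310552] -8.201988135257272 19.024604107338238 10.0 [-0.41288373  0.50321746 -0.04755854  1.01989602  0.00326422  1.30106295]
fixture [([552.6, -235.4, 2.4], 0.91)]
hole [([543.1, -133.7, 34.7], 0.76)]
stud [([529.3, -361.3, 42.9], 0.74)]
plate [([655.2, -246.9, 13.3], 0.8)]
hook_tip [([561.4, -122.9, 162.8], 0.66), ([656.2, -246.9, 13.6], 0.58)]
spring []
```

View pics/w2.png

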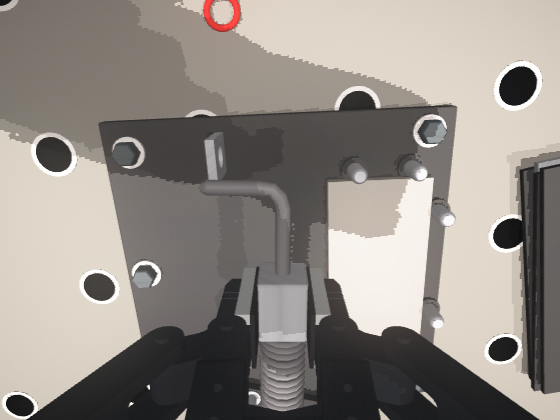

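The picture shows the lug at (215,155) px with its hole facing right, the held spring's leg tip at (204,187), the leg's corner at (278,195), and the plate with its pins at (375,250).

Run:
```python
from h import *
w=np.load('w2.npz')['w']; v,u=np.mgrid[0:420,0:560]
z=w[...,2]
def box(a,b,c,d): return (u>=a)&(u<=b)&(v>=c)&(v<=d)
# base plate: z 9..15
b=(z>8)&(z<16)&box(95,460,100,290)
p=w[b]; 
rect=cv2.minAreaRect(p[:,:2].astype(np.float32)); print('base rect',rect)
# far edge: max y per x bin ; left edge: min x per y bin
xs=[];ys=[]
for x0 in range(465,690,6):
    q=p[(p[:,0]>x0)&(p[:,0]<x0+6)]
    if len(q)>5: xs.append(x0+3); ys.append(np.percentile(q[:,1],99.5))
f=np.polyfit(xs,ys,1)
r=np.array(ys)-np.polyval(f,xs); k=abs(r)<3; f=np.polyfit(np.array(xs)[k],np.array(ys)[k],1); print('+y edge yaw',np.degrees(np.arctan(f[0])),'y at x=550',np.polyval(f,550),k.sum(),len(xs))
xs=[];ys=[]
for y0 in range(-250,-125,6):
    q=p[(p[:,1]>y0)&(p[:,1]<y0+6)]
    if len(q)>5: ys.append(y0+3); xs.append(np.percentile(q[:,0],0.5))
print([ (a,round(float(b),1)) for a,b in zip(ys,xs)])
f=np.polyfit(ys,xs,1); print('-x edge yaw',-np.degrees(np.arctan(f[0])), np.polyval(f,-236))
# plate
q=w[(z>17)&(z<24)&box(325,436,178,340)]; print('plate',np.round(q.mean(0),1),cv2.minAreaRect(q[:,:2].astype(np.float32)))
# lug
q=w[(z>18)&(z<70)&box(198,230,128,180)]; print('lug',len(q),np.round(q.min(0),1),np.round(q.max(0),1),cv2.minAreaRect(q[q[:,2]>47][:,:2].astype(np.float32)))
# leg
q=w[(z>130)&box(196,290,178,262)]
leg=q[(q[:,0]<578)&(q[:,0]>555)]; print('leg',len(q),np.round(q.min(0),1),np.round(q.max(0),1))
l=w[(z>130)&box(200,255,178,200)]; print('legstraight',np.round(l.mean(0),1),np.round(np.percentile(l,[1,50,99],axis=0),1)); f=np.polyfit(l[:,0],l[:,1],1); print('leg yaw',np.degrees(np.arctan(f[0])),np.polyfit(l[:,0],l[:,2],1)[0])
l=w[(z>130)&box(274,292,215,260)]; print('wire',np.round(l.mean(0),1),len(l)); f=np.polyfit(l[:,1],l[:,0],1); print('wire yaw',90-np.degrees(np.arctan(f[0])),np.polyfit(l[:,1],l[:,2],1)[0])
l=w[(z>130)&box(262,304,280,335)]; print('block',np.round(np.median(l,0),1),np.round(np.percentile(l,[2,98],axis=0),1))
st=arm.read_state(); print(st['position'],yaw(),Rst(st).as_matrix()[:,0])
```

```text
base rect ((583.3447875976562, -190.20523071289062), (154.4388885498047, 266.09429931640625), 84.40198516845703)
+y edge yaw -5.479353489770464 y at x=550 -109.842481887302 38 38
[(-247, 466.6), (-241, 446.4), (-235, 446.7), (-229, 447.2), (-223, 447.7), (-217, 448.5), (-211, 449.2), (-205, 449.8), (-199, 450.2), (-193, 451.2), (-187, 451.5), (-181, 452.3), (-175, 453.0), (-169, 453.5), (-163, 454.1), (-157, 454.8), (-151, 455.6), (-145, 456.2), (-139, 456.6), (-133, 457.3), (-127, 457.9)]
-x edge yaw -3.320731909911528 449.84474600689185
plate [ 657.9 -231.1   19. ] ((660.00439453125, -241.68875122070312), (142.36412048339844, 91.22895050048828), 85.5665512084961)
lug 770 [ 540.9 -150.3   18. ] [ 549.2 -119.8   52.9] ((544.8668823242188, -133.410400390625), (26.862930297851562, 6.4180169105529785), 84.75750732421875)
leg 2325 [ 562.2 -159.6  158.4] [ 594.5 -121.9  164.3]
legstraight [ 573.3 -125.5  161.7] [[ 563.2 -129.4  159.1]
 [ 573.4 -125.3  161.8]
 [ 582.9 -122.3  163.5]]
leg yaw -7.485593296046603 0.015385094404586633
wire [ 589.9 -147.9  161.7] 729
wire yaw 82.60062580901419 0.01673757747802617
block [ 586.4 -173.2  169.5] [[ 578.  -185.5  166.2]
 [ 594.7 -162.9  170.7]]
[ 584.54072574 -175.55157446  164.38269496] -8.228530179855499 [ 0.00160889  0.00291906 -0.99999445]
```

Run:
```python
from h import *
plan([581.9,-186.6,75],down(-5.7),7)
```

```text
[[[0.255, -0.003, 0.033], [-0.36, -0.03, -0.01]], [[0.255, -0.003, 0.033], [-0.36, -0.03, -0.01]], [[0.255, -0.004, 0.033], [-0.36, -0.03, -0.01]], [[0.255, -0.004, 0.033], [-0.36, -0.03, -0.01]], [[0.255, -0.004, 0.033], [-0.36, -0.03, -0.01]], [[0.255, -0.004, 0.032], [-0.36, -0.03, -0.01]], [[0.255, -0.004, 0.032], [-0.36, -0.03, -0.01]]] dP [ -2.6 -11.  -89.4]
```

>>> drive_tool:
  motion:
    - [[0.25,0,0.033],[-0.36,0,0]]
    - [[0.25,0,0.033],[-0.36,0,0]]
    - [[0.25,0,0.033],[-0.36,0,0]]
    - [[0.25,-0.01,0.033],[-0.36,0,0]]
    - [[0.25,-0.01,0.033],[-0.36,0,0]]
    - [[0.25,-0.01,0.033],[-0.36,0,0]]
    - [[0.25,0,0.033],[-0.36,0,0]]
    - [[0,0,0],[0,0,0]]
    - [[0,0,0],[0,0,0]]
    - [[0,0,0],[0,0,0]]

```text
clock: 11.55
position: [581.0, -187.3, 69.6]
tcp_rot: [0.474, 0.524, 0.476, -0.523]
ft_force: [0.5, 0.3, -1.9]
width: 19.1
```

```bash
cat > meas.py <<'E'
from h import *
import sys
s=snap('wrist',sys.argv[1] if len(sys.argv)>1 else None); w=cloud(s); z=w[...,2]; st=arm.read_state(); P=np.array(st['position']); print(np.round(P,1),round(yaw(),2),st['width'],st['clock'],st['ft_force'])
a=np.radians(-5.5); xf=np.array([np.cos(a),np.sin(a)]); yf=np.array([-xf[1],xf[0]])
# fixture-aligned coordinates relative to guess hole
H=np.array([545,-134.7]); F=np.stack([(w[...,:2]-H)@xf,(w[...,:2]-H)@yf,z],-1)
T=np.array([(P[:2]-H)@xf,(P[:2]-H)@yf]); print('tcp in hole frame',np.round(T,1))
m=(abs(F[...,0])<8)&(abs(F[...,1])<25)&(z>25)&(z<56); q=F[m]; print('lug',len(q),np.round(np.percentile(q,[1,50,99],axis=0),1).tolist()) if len(q) else 0
leg=P[2]-3.5
m=(abs(z-leg)<5)&(F[...,0]>T[0]-45)&(F[...,0]<T[0]-9)&(F[...,1]>T[1]+35)&(F[...,1]<T[1]+60); q=F[m]
if len(q): print('leg',len(q),np.round(np.percentile(q,[1,50,99],axis=0),1).tolist(),np.degrees(np.arctan(np.polyfit(q[:,0],q[:,1],1)[0])))
E
python3 meas.py
```

```text
[ 581.1 -187.4   69.7] -5.54 18.962040804989492 11.6 [-0.27456237  0.2370379  -3.12602416]
tcp in hole frame [ 41.  -48.9]
lug 2058 [[-3.3, -15.2, 25.5], [1.6, 1.1, 50.2], [2.9, 14.7, 52.4]]
leg 838 [[12.4, -4.6, 64.4], [22.3, -1.2, 67.1], [31.7, 1.1, 68.9]] -0.26090271412130195
```

>>> drive_tool:
  motion:
    - [[0.1,0,-0.01],[0,0,0]]
    - [[0.13,0,-0.01],[0,0,0]]
    - [[0.13,0,-0.01],[0,0,0]]
    - [[0.13,0,0],[0,0,0]]
    - [[0.1,0,0],[0,0,0]]
    - [[0.05,0,0],[0,0,0]]
    - [[0,0,0],[0,0,0]]
    - [[0,0,0],[0,0,0]]
    - [[0,0,0],[0,0,0]]
    - [[0,0,0],[0,0,0]]

```text
clock: 12.85
position: [581.8, -185.8, 36.1]
tcp_rot: [0.475, 0.525, 0.476, -0.522]
ft_force: [-0.1, 0.4, -2.0]
width: 18.6
```

```bash
python3 meas.py w3.png
```

```text
[ 581.8 -185.8   36.1] -5.53 18.686277105614472 12.9 [-0.33118456 -0.54455058 -3.08896908]
tcp in hole frame [ 41.5 -47.3]
lug 3614 [[-3.4, -15.1, 25.3], [1.9, 1.5, 49.7], [3.0, 14.7, 52.2]]
leg 1112 [[1.0, -11.9, 28.0], [19.8, 0.5, 33.5], [32.3, 12.1, 37.1]] 0.09763915072163074
```

View pics/w3.png

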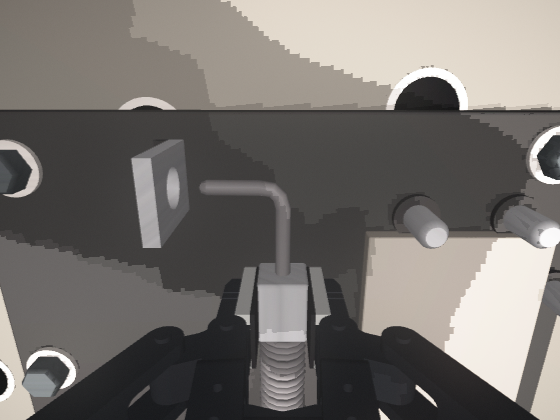

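The leg, at row 187 px, lines up with the hole at (173,188) px, so I insert it.

>>> drive_tool:
  motion:
    - [[0,-0.08,0],[0,0,0]]
    - [[0,-0.09,0],[0,0,0]]
    - [[0,-0.09,0],[0,0,0]]
    - [[0,-0.09,0],[0,0,0]]
    - [[0,-0.09,0],[0,0,0]]
    - [[0,-0.09,0],[0,0,0]]
    - [[0,0,0],[0,0,0]]
    - [[0,0,0],[0,0,0]]
    - [[0,0,0],[0,0,0]]
    - [[0,0,0],[0,0,0]]

```text
clock: 14.15
position: [553.5, -183.1, 36.3]
tcp_rot: [0.475, 0.525, 0.476, -0.522]
ft_force: [-0.4, 0.5, -2.9]
width: 18.6
```

```bash
python3 meas.py w4.png
```

```text
[ 553.5 -183.1   36.3] -5.54 18.48688578216665 14.2 [ 0.15149486 -0.32470641 -3.13728925]
tcp in hole frame [ 13.1 -47.3]
lug 2738 [[-7.3, -14.8, 26.1], [0.6, 1.4, 50.5], [7.5, 14.8, 52.3]]
leg 550 [[-15.5, -11.1, 28.3], [-8.7, 0.5, 33.7], [3.9, 11.8, 37.3]] 1.8771505497392476
```

View pics/w4.png

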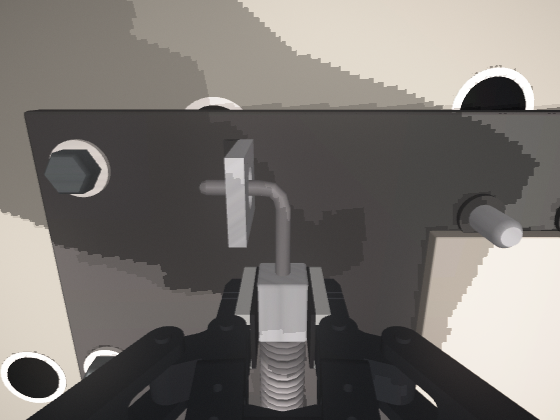

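The leg is through: its tip shows at (204,187) px on the lug's far side. I lower the spring a little and release it.

>>> drive_tool:
  motion:
    - [[0.02,0.01,0],[0,0,0]]
    - [[0.02,0.01,0],[0,0,0]]
    - [[0.02,0.01,0],[0,0,0]]
    - [[0.02,0,0],[0,0,0]]
    - [[0,0,0],[0,0,0]]
    - [[0,0,0],[0,0,0]]
    - [[0,0,0],[0,0,0]]
    - [[0,0,0],[0,0,0]]
    - [[0,0,0],[0,0,0]]
    - [[0,0,0],[0,0,0]]

```text
clock: 15.45
position: [555.2, -183.2, 31.9]
tcp_rot: [0.475, 0.525, 0.476, -0.522]
ft_force: [0.1, -1.3, -2.8]
width: 19.1
```

>>> drive_tool:
  motion:
    - [[0,0,0],[0,0,0]]
    - [[0,0,0],[0,0,0]]
    - [[0,0,0],[0,0,0]]
    - [[0,0,0],[0,0,0]]
    - [[0,0,0],[0,0,0]]
    - [[0,0,0],[0,0,0]]
    - [[-0.1,0,0],[0,0,0]]
    - [[-0.3,0,0],[0,0,0]]
    - [[-0.5,0,0],[0,0,0]]
    - [[-0.5,0,0],[0,0,0]]
  claw: 120

```text
clock: 16.7
position: [554.8, -183.4, 105.4]
tcp_rot: [0.475, 0.525, 0.476, -0.523]
ft_force: [0.3, -1.1, -0.3]
width: 45.4
```

Run:
```python
from h import *
st=arm.read_state(); print(st['position'],yaw(),st['width'],st['clock'],st['ft_force'])
plan([545,-270,185],down(-5.5),6)
for n in ('top','scene'):
    s=snap(n)
    for q in ['hook_tip','eye','stud']:
        r=arm.landmark_of(n,q); print(n,q,[(np.round(k['xyz'],1).tolist(),round(k['conf'],2)) for k in r[:5]])
```

```text
[ 554.78657901 -183.38751459  105.41862667] -5.534097746443559 45.3942982108022 16.7 [ 0.26199523 -1.05958629 -0.31282326]
[[[-0.266, -0.004, 0.29], [-0.01, -0.03, -0.01]], [[-0.266, -0.004, 0.29], [-0.01, -0.03, -0.01]], [[-0.266, -0.005, 0.29], [-0.01, -0.03, -0.01]], [[-0.266, -0.005, 0.29], [-0.01, -0.03, -0.01]], [[-0.266, -0.005, 0.29], [-0.01, -0.03, -0.01]], [[-0.265, -0.005, 0.29], [-0.01, -0.03, -0.01]]] dP [ -9.8 -86.6  79.6]
top hook_tip [([563.1, 87.0, 5.0], 0.72), ([282.9, -327.4, 12.1], 0.38), ([529.9, -358.8, 38.4], 0.26)]
top eye [([562.8, -40.5, 5.7], 0.64)]
top stud [([531.5, -357.1, 40.3], 0.71)]
scene hook_tip [([530.2, -133.1, 26.4], 0.75), ([281.8, -329.7, 11.0], 0.56), ([566.0, 89.8, 10.8], 0.55), ([434.0, 302.3, 6.5], 0.54)]
scene eye [([268.8, -155.2, 9.5], 0.65), ([541.1, -307.6, 20.6], 0.6), ([307.8, 316.0, 2.1], 0.5), ([564.3, -43.1, 5.0], 0.48), ([448.5, 457.1, -1.7], 0.39)]
scene stud [([530.4, -362.8, 38.9], 0.95), ([650.7, -244.6, 12.5], 0.23)]
```

>>> drive_tool:
  motion:
    - [[-0.27,0,0.18],[0,0,0]]
    - [[-0.27,0,0.18],[0,0,0]]
    - [[-0.27,0,0.18],[0,0,0]]
    - [[-0.27,0,0.18],[0,0,0]]
    - [[-0.27,0,0.18],[0,0,0]]
    - [[-0.27,0,0.18],[0,0,0]]
    - [[0,0,0],[0,0,0]]
    - [[0,0,0],[0,0,0]]
    - [[0,0,0],[0,0,0]]
    - [[0,0,0],[0,0,0]]

```text
clock: 18.35
position: [548.1, -241.2, 188.7]
tcp_rot: [0.474, 0.524, 0.477, -0.523]
ft_force: [-0.7, -0.4, -0.4]
width: 45.5
```

Run:
```python
from h import *
s=snap('wrist','w5.png'); np.savez('w5.npz',w=cloud(s))
st=arm.read_state(); print(st['position'],yaw(),st['width'],st['clock'],st['ft_force'])
for q in ['hook_tip','eye','stud','hole','spring']:
    r=arm.landmark_of('wrist',q); print(q,[(np.round(k['xyz'],1).tolist(),round(k['conf'],2),np.round(proj(s,k['xyz'])).tolist()) for k in r[:3]])
```

```text
[ 548.07534438 -241.13741818  188.72105447] -5.562755255392956 45.22488256241401 18.4 [ 0.22037588 -0.19601274 -0.37750105]
hook_tip [([530.6, -134.2, 28.0], 0.81, [242.0, 52.0]), ([540.3, -134.8, 38.3], 0.71, [255.0, 50.0]), ([276.5, -327.4, 9.3], 0.59, [6.0, 300.0])]
eye [([545.5, -305.7, 22.4], 0.95, [285.0, 262.0]), ([448.5, -465.5, -1.2], 0.47, [210.0, 392.0])]
stud [([527.7, -357.9, 41.1], 0.97, [271.0, 327.0])]
hole [([542.2, -134.6, 34.5], 0.6, [258.0, 50.0])]
spring [([555.4, -181.9, 25.8], 0.93, [283.0, 116.0])]
```

View pics/w5.png

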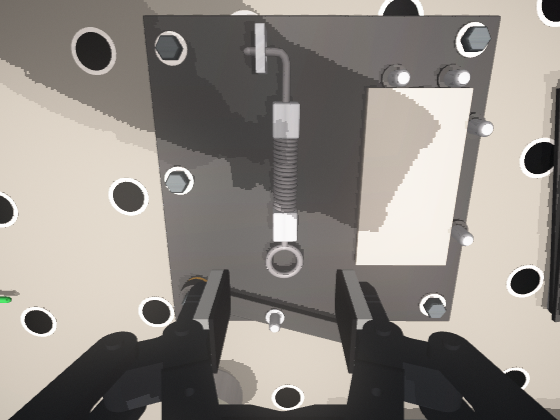

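The picture shows the leg through the lug at (258,50) px, the rear block at (285,228), the eye at (285,262) and the stud at (275,318) on the open arm.

Run:
```python
from h import *
w=np.load('w5.npz')['w']; v,u=np.mgrid[0:420,0:560]; z=w[...,2]
a=np.radians(-5.5); xf=np.array([np.cos(a),np.sin(a)]); yf=np.array([-xf[1],xf[0]]); H=np.array([545,-134.7])
F=np.stack([(w[...,:2]-H)@xf,(w[...,:2]-H)@yf,z],-1)
def st(n,b,lo,hi):
    m=(u>=b[0])&(u<=b[1])&(v>=b[2])&(v<=b[3])&(z>lo)&(z<hi); 
    for nm,A in (('W',w),('F',F)): print(n,nm,m.sum(),np.round(np.percentile(A[m],[1,50,99],axis=0),1).tolist())
st('rear',(268,302,208,246),25,40); st('front',(268,302,98,142),28,50)
st('eye',(262,306,246,282),18,32); st('stud',(262,290,302,335),33,60); st('leg',(240,275,44,60),20,40)
m=(z>17)&(z<30)&(v>280)&(v<335)&(u>225)&(u<345); q=F[m]; print('bar',len(q),np.round(np.percentile(q,[1,99],axis=0),1).tolist()); print(np.arctan(np.polyfit(q[:,0],q[:,1],1)[0]))
q=w[(z>17)&(z<24)&(u>355)&(u<475)&(v>85)&(v<270)]; print('plate',cv2.minAreaRect(q[:,:2].astype(np.float32)))
```

```text
rear W 815 [[538.2, -282.7, 26.9], [548.4, -267.5, 31.1], [558.8, -253.8, 33.1]]
rear F 815 [[6.5, -147.1, 26.9], [16.4, -131.9, 31.1], [26.2, -118.2, 33.1]]
front W 1040 [[547.2, -200.7, 29.1], [557.0, -185.6, 33.6], [567.3, -172.0, 35.4]]
front F 1040 [[7.3, -64.6, 29.1], [17.0, -49.5, 33.6], [26.8, -36.0, 35.4]]
eye W 593 [[528.3, -320.8, 19.4], [543.9, -305.7, 22.6], [560.5, -290.1, 24.7]]
eye F 593 [[-0.1, -185.3, 19.4], [15.7, -170.2, 22.6], [31.5, -154.6, 24.7]]
stud W 129 [[525.8, -363.2, 33.3], [530.7, -357.8, 39.6], [535.4, -354.8, 42.3]]
stud F 129 [[2.4, -228.7, 33.3], [6.9, -223.6, 39.6], [12.1, -220.4, 42.3]]
leg W 199 [[531.9, -139.8, 24.2], [540.0, -135.1, 28.1], [554.1, -131.4, 31.1]]
leg F 199 [[-13.1, -4.9, 24.2], [-5.1, -0.5, 28.1], [9.1, 3.2, 31.1]]
bar 2222 [[-32.2, -244.9, 17.3], [64.5, -204.7, 26.8]]
-0.276986343271078
plate ((659.1354370117188, -245.7779541015625), (150.63250732421875, 90.80186462402344), 84.52083587646484)
```

Run:
```python
from h import *
plan([546.2,-269.4,55],down(-5.5),7)
```

```text
[[[0.383, 0.002, 0.081], [-0.01, -0.03, 0.01]], [[0.383, 0.002, 0.081], [-0.01, -0.03, 0.01]], [[0.383, 0.002, 0.081], [-0.01, -0.03, 0.01]], [[0.383, 0.002, 0.081], [-0.01, -0.03, 0.01]], [[0.383, 0.002, 0.08], [-0.01, -0.03, 0.01]], [[0.383, 0.002, 0.08], [-0.01, -0.03, 0.01]], [[0.383, 0.002, 0.08], [-0.01, -0.03, 0.01]]] dP [  -2.1  -27.9 -134.1]
```

>>> drive_tool:
  motion:
    - [[0.38,0,0.08],[0,0,0]]
    - [[0.38,0,0.08],[0,0,0]]
    - [[0.38,0,0.08],[0,0,0]]
    - [[0.38,0,0.08],[0,0,0]]
    - [[0.38,0,0.08],[0,0,0]]
    - [[0.35,0,0.08],[0,0,0]]
    - [[0.3,0,0.08],[0,0,0]]
    - [[0,0,0],[0,0,0]]
    - [[0,0,0],[0,0,0]]
    - [[0,0,0],[0,0,0]]

```text
clock: 19.9
position: [546.9, -270.5, 58.9]
tcp_rot: [0.475, 0.525, 0.475, -0.523]
ft_force: [0.7, 0.6, 0.2]
width: 45.5
```

Run:
```python
from h import *
plan([546.2,-269.4,29],down(-5.5),4)
print(arm.read_state()['position'])
```

```text
[[[0.149, -0.004, -0.005], [-0.02, -0.03, -0.03]], [[0.149, -0.004, -0.005], [-0.02, -0.03, -0.03]], [[0.149, -0.004, -0.005], [-0.02, -0.03, -0.03]], [[0.149, -0.004, -0.005], [-0.02, -0.03, -0.03]]] dP [ -0.7   1.1 -29.9]
[ 546.91981584 -270.54279167   58.86087173]
```

>>> drive_tool:
  motion:
    - [[0.14,0,0],[0,0,0]]
    - [[0.14,0,0],[0,0,0]]
    - [[0.14,0,0],[0,0,0]]
    - [[0.12,0,0],[0,0,0]]
    - [[0.03,0,0],[0,0,0]]
    - [[0,0,0],[0,0,0]]
    - [[0,0,0],[0,0,0]]
    - [[0,0,0],[0,0,0]]
    - [[0,0,0],[0,0,0]]
    - [[0,0,0],[0,0,0]]

```text
clock: 21.15
position: [547.7, -270.7, 29.5]
tcp_rot: [0.476, 0.525, 0.475, -0.522]
ft_force: [-0.8, -0.3, -0.1]
width: 44.9
```

>>> drive_tool:
  motion:
    - [[0,0,0],[0,0,0]]
    - [[0,0,0],[0,0,0]]
    - [[0,0,0],[0,0,0]]
    - [[0,0,0],[0,0,0]]
    - [[0,0,0],[0,0,0]]
    - [[0,0,0],[0,0,0]]
    - [[0,0,0],[0,0,0]]
    - [[0,0,0],[0,0,0]]
    - [[0,0,0],[0,0,0]]
    - [[0,0,0],[0,0,0]]
  claw: 255

```text
clock: 22.4
position: [547.9, -270.7, 29.7]
tcp_rot: [0.476, 0.525, 0.475, -0.522]
ft_force: [0.3, 0.4, 1.1]
width: 18.3
```

>>> drive_tool:
  motion:
    - [[-0.08,0,0.05],[0,-0.6,0]]
    - [[-0.09,0,0.06],[0.2,-0.7,0]]
    - [[-0.09,-0.01,0.07],[0.3,-0.7,0]]
    - [[-0.09,-0.02,0.07],[0.3,-0.7,0]]
    - [[-0.09,-0.02,0.07],[0.3,-0.7,0]]
    - [[-0.08,-0.02,0.07],[0.3,-0.6,0]]
    - [[0,0,0],[0,0,0]]
    - [[0,0,0],[0,0,0]]
    - [[0,0,0],[0,0,0]]
    - [[0,0,0],[0,0,0]]

```text
clock: 23.65
position: [538.8, -279.5, 53.1]
tcp_rot: [-0.481, -0.513, -0.457, 0.545]
ft_force: [2.8, 5.6, -7.3]
width: 18.6
```

```bash
cat > m2.py <<'E'
from h import *
import sys
s=snap('wrist',sys.argv[1] if len(sys.argv)>1 else None); w=cloud(s); z=w[...,2]; st=arm.read_state(); P=np.array(st['position'])
a=np.radians(-5.5); xf=np.array([np.cos(a),np.sin(a)]); yf=np.array([-xf[1],xf[0]]); H=np.array([545,-134.7])
f=lambda p:np.round([(np.array(p)[:2]-H)@xf,(np.array(p)[:2]-H)@yf,p[2]],1).tolist()
print(np.round(P,1),'F',f(P),'yaw',round(yaw(),2),'toolx',np.round(Rst(st).as_matrix()[:,0],3),'w',round(st['width'],1),st['clock'],np.round(st['ft_force'],1))
for n in ('wrist','scene','top'):
    if n!='wrist': snap(n)
    for q in ['eye','stud','hook_tip']:
        r=[f(k['xyz'])+[round(k['conf'],2)] for k in arm.landmark_of(n,q)]; print(n,q,[k for k in r if abs(k[0])<60 and -260<k[1]<20])
np.savez('m2.npz',w=w)
E
python3 m2.py
```

```text
[ 538.8 -279.4   53.1] F [7.7, -144.6, 53.1] yaw -6.84 toolx [-0.011 -0.056 -0.998] w 18.5 23.7 [ 2.8  4.8 -6.1]
wrist eye []
wrist stud []
wrist hook_tip []
scene eye [[4.3, -181.5, 48.8, 0.39]]
scene stud [[9.9, -228.9, 42.9, 0.67], [-15.1, -11.0, 30.3, 0.66]]
scene hook_tip [[-15.0, -4.2, 27.8, 0.67]]
top eye []
top stud []
top hook_tip [[-17.1, -5.0, 32.5, 0.71], [13.0, -59.0, 34.1, 0.48]]
```

>>> drive_tool:
  motion:
    - [[-0.02,0,0.12],[0,0,0]]
    - [[-0.02,0,0.12],[0,0,0]]
    - [[-0.02,0,0.12],[0,0,0]]
    - [[-0.02,0,0.12],[0,0,0]]
    - [[-0.01,0,0.12],[0,0,0]]
    - [[-0.01,0,0.12],[0,0,0]]
    - [[-0.01,0,0.12],[0,0,0]]
    - [[-0.01,0,0.12],[0,0,0]]
    - [[0,0,0.04],[0,0,0]]
    - [[0,0,0.04],[0,0,0]]

```text
clock: 25.5
position: [530.8, -310.5, 54.6]
tcp_rot: [-0.473, -0.519, -0.469, 0.536]
ft_force: [4.6, 11.6, -6.9]
width: 18.9
```

```bash
python3 m2.py w6.png
```

```text
[ 530.8 -310.5   54.5] F [2.7, -176.3, 54.5] yaw -6.46 toolx [-0.015 -0.02  -1.   ] w 18.3 25.55 [ 4.3 12.2 -6.8]
wrist eye [[5.6, -223.2, 44.3, 0.31]]
wrist stud [[3.9, -226.0, 42.5, 0.71]]
wrist hook_tip []
scene eye [[-2.5, -3.2, 34.4, 0.63], [-6.6, -211.8, 49.6, 0.47]]
scene stud [[5.8, -225.8, 42.9, 0.59]]
scene hook_tip [[-14.3, -9.1, 30.9, 0.59]]
top eye []
top stud []
top hook_tip [[-16.0, -1.5, 34.7, 0.51]]
```

View pics/w6.png

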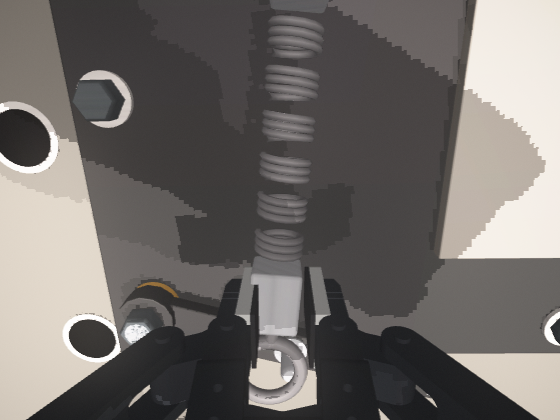

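Run:
```python
from h import *
w=np.load('m2.npz')['w']; v,u=np.mgrid[0:420,0:560]; z=w[...,2]
a=np.radians(-5.5); xf=np.array([np.cos(a),np.sin(a)]); yf=np.array([-xf[1],xf[0]]); H=np.array([545,-134.7])
F=np.stack([(w[...,:2]-H)@xf,(w[...,:2]-H)@yf,z],-1)
def st(n,m): print(n,m.sum(),np.round(np.percentile(F[m],[1,25,50,75,99],axis=0),1).tolist())
b=(u>246)&(u<312)&(v>332)&(v<404)
st('ring',b&(z>45)&(z<60)); st('below',b&(z<45)); st('top stud',b&(z>36)&(z<44.5)); st('block',(u>255)&(u<300)&(v>262)&(v<330)&(z>40))
i=cv2.imread('pics/w6.png')[320:410,220:340]; cv2.imwrite('pics/w6c.png',cv2.resize(i,None,fx=6,fy=6,interpolation=cv2.INTER_CUBIC))
```

```text
ring 1888 [[-10.9, -225.7, 50.2], [-2.5, -221.2, 53.1], [3.7, -210.8, 54.1], [8.7, -198.0, 55.4], [13.8, -186.0, 59.7]]
below 2082 [[-18.2, -288.6, -2.1], [-7.1, -271.8, -1.0], [0.9, -260.8, -0.4], [11.5, -225.9, 23.5], [19.8, -216.8, 41.5]]
top stud 213 [[2.5, -228.4, 36.2], [4.0, -224.9, 38.8], [5.5, -223.1, 40.3], [6.9, -221.7, 41.0], [8.3, -220.3, 41.8]]
block 2911 [[-5.5, -184.2, 44.9], [-1.8, -176.5, 56.9], [2.4, -169.5, 58.0], [6.6, -163.3, 58.7], [10.7, -161.1, 68.5]]
```

View pics/w6c.png

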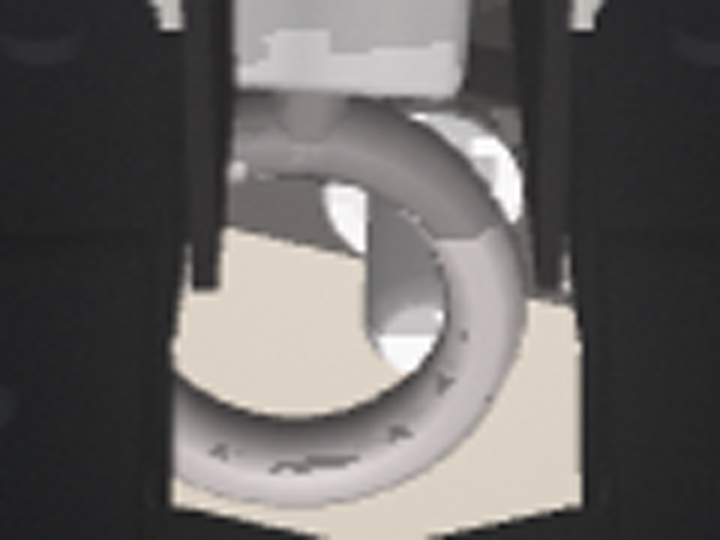

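Run:
```python
from h import *
w=np.load('m2.npz')['w']; v,u=np.mgrid[0:420,0:560]; z=w[...,2]
a=np.radians(-5.5); xf=np.array([np.cos(a),np.sin(a)]); yf=np.array([-xf[1],xf[0]]); H=np.array([545,-134.7])
F=np.stack([(w[...,:2]-H)@xf,(w[...,:2]-H)@yf,z],-1)
# fit circle R=14 centreline to ring pixels (exclude block)
from scipy.optimize import least_squares
b=(u>246)&(u<312)&(v>334)&(v<404)&(z>46)&(z<58)
q=F[b]; q=q[q[:,1]<-188]; 
c=least_squares(lambda c:np.maximum(0,abs(np.hypot(q[:,0]-c[0],q[:,1]-c[1])-14)-2.5),[0,-212],loss='soft_l1').x
print('ring centre',c,len(q),'z',np.median(q[:,2]))
r=np.hypot(q[:,0]-c[0],q[:,1]-c[1]); print(np.percentile(r,[1,10,50,90,99]))
# block axis direction
B=F[(u>255)&(u<300)&(v>262)&(v<330)&(z>55)&(z<61)]; print('block',np.percentile(B,[2,98],axis=0).round(1).tolist())
C=F[(u>240)&(u<330)&(v>10)&(v<250)&(z>30)]; print('coil slope dx/dy',np.polyfit(C[:,1],C[:,0],1),'dz/dy',np.polyfit(C[:,1],C[:,2],1)[0])
```

```text
ring centre [  -2.40832476 -209.81695857] 1803 z 54.01403902779442
[11.06603779 11.8852139  13.93278927 16.06863314 17.44409629]
block [[-4.9, -183.9, 55.8], [10.3, -161.4, 59.9]]
coil slope dx/dy [ 0.08952453 16.7990937 ] dz/dy -0.09438444931064077
```

>>> drive_tool:
  motion:
    - [[-0.01,0.035,0.1],[0,-0.2,0]]
    - [[-0.01,0.035,0.1],[0,-0.2,0]]
    - [[-0.01,0.035,0.1],[0,-0.2,0]]
    - [[-0.01,0.035,0.1],[0,-0.2,0]]
    - [[-0.01,0.035,0.1],[0,-0.2,0]]
    - [[-0.01,0.035,0.1],[0,-0.2,0]]
    - [[-0.01,0.03,0.1],[0,-0.2,0]]
    - [[-0.01,0.01,0.055],[0,-0.2,0]]
    - [[-0.01,0.01,0.055],[0,-0.2,0]]
    - [[-0.01,0.01,0.055],[0,-0.2,0]]

```text
clock: 27.35
position: [533.7, -320.0, 49.1]
tcp_rot: [-0.466, -0.516, -0.484, 0.531]
ft_force: [2.6, 14.5, -4.9]
width: 18.4
```

```bash
cat > m3.py <<'E'
from h import *
import sys
from scipy.optimize import least_squares
s=snap('wrist',sys.argv[1]); w=cloud(s); z=w[...,2]; st=arm.read_state(); P=np.array(st['position']); v,u=np.mgrid[0:420,0:560]
a=np.radians(-5.5); xf=np.array([np.cos(a),np.sin(a)]); yf=np.array([-xf[1],xf[0]]); H=np.array([545,-134.7])
F=np.stack([(w[...,:2]-H)@xf,(w[...,:2]-H)@yf,z],-1); T=np.array([(P[:2]-H)@xf,(P[:2]-H)@yf])
print(np.round(P,1),'F',T.round(1),'yaw',round(yaw(),2),'toolx',np.round(Rst(st).as_matrix()[:,0],3),'w',round(st['width'],1),st['clock'],np.round(st['ft_force'],1))
zr=P[2]-0.5
q=F[(u>246)&(u<312)&(v>334)&(v<404)&(z>zr-8)&(z<zr+4)]; q=q[q[:,1]<T[1]-12]
c=least_squares(lambda c:np.maximum(0,abs(np.hypot(q[:,0]-c[0],q[:,1]-c[1])-14)-2.5),[T[0]-4,T[1]-34],loss='soft_l1').x
print('ring',c.round(1),len(q),'z',np.median(q[:,2]))
r=F[(abs(F[...,0]-6)<13)&(abs(F[...,1]+225)<13)&(z>34)&(z<43.5)]; print('stud',len(r),np.percentile(r,[2,50,98],axis=0).round(1).tolist() if len(r) else 0)
i=cv2.imread('pics/'+sys.argv[1])[320:410,220:340]; cv2.imwrite('pics/c_'+sys.argv[1],cv2.resize(i,None,fx=4,fy=4,interpolation=cv2.INTER_CUBIC))
E
python3 m3.py w7.png
```

```text
[ 533.7 -319.9   49. ] F [   6.5 -185.5] yaw -5.64 toolx [-0.033  0.005 -0.999] w 18.3 27.4 [ 3.  14.7 -5.7]
ring [   1.5 -218.3] 1986 z 46.3796376075036
stud 474 [[2.5, -229.7, 34.3], [7.1, -223.1, 40.0], [11.9, -220.3, 42.9]]
```

>>> drive_tool:
  motion:
    - [[-0.07,0.02,0.072],[0,-0.5,0]]
    - [[-0.07,0.02,0.072],[0,-0.5,0]]
    - [[-0.06,0.03,0.075],[0,-0.5,0]]
    - [[-0.025,0.04,0.1],[0,-0.5,0]]
    - [[-0.025,0.04,0.1],[0,-0.5,0]]
    - [[-0.025,0.04,0.1],[0,-0.5,0]]
    - [[-0.025,0.04,0.1],[0,-0.5,0]]
    - [[-0.025,0.04,0.1],[0,-0.5,0]]
    - [[-0.022,0.02,0.075],[0,-0.4,0]]
    - [[-0.022,0.02,0.075],[0,-0.4,0]]

```text
clock: 28.65
position: [538.3, -326.2, 54.7]
tcp_rot: [-0.468, -0.501, -0.49, 0.539]
ft_force: [2.0, 15.8, -6.3]
width: 18.5
```

```bash
python3 m3.py w8.png
```

```text
[ 538.4 -326.2   54.7] F [  11.8 -191.3] yaw -4.69 toolx [-0.059 -0.014 -0.998] w 18.7 28.7 [ 2.1 15.9 -5.9]
ring [   9.1 -225.3] 1877 z 53.234466468407554
stud 127 [[3.4, -229.2, 39.6], [7.7, -226.5, 40.9], [11.5, -224.4, 41.9]]
```

View pics/c_w8.png

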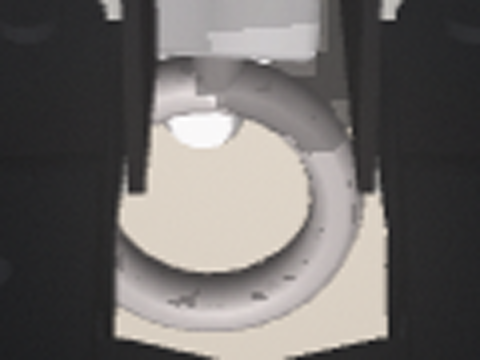

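>>> drive_tool:
  motion:
    - [[0.03,0.015,0.077],[0,-0.2,0]]
    - [[0.03,0.015,0.077],[0,-0.2,0]]
    - [[0.03,0.015,0.077],[0,-0.2,0]]
    - [[0.03,0.015,0.077],[0,-0.2,0]]
    - [[0.03,0.015,0.077],[0,-0.2,0]]
    - [[0.03,0.015,0.077],[0,-0.2,0]]
    - [[0.03,0.015,0.077],[0,-0.2,0]]
    - [[0.02,0.015,0.077],[0,-0.2,0]]
    - [[0.01,0.015,0.077],[0,-0.2,0]]
    - [[0,0.015,0.077],[0,-0.2,0]]

```text
clock: 29.95
position: [538.4, -325.6, 35.2]
tcp_rot: [-0.461, -0.502, -0.505, 0.53]
ft_force: [-0.8, 17.9, 9.2]
width: 18.7
```

```bash
python3 m3.py w9.png
```

```text
[ 538.4 -325.6   35.2] F [  11.7 -190.6] yaw -3.75 toolx [-0.071  0.019 -0.997] w 18.8 30.0 [-1.5 17.6  8.1]
ring [  10.8 -232.4] 609 z 30.72854650748452
stud 556 [[2.7, -228.8, 34.5], [7.5, -223.1, 39.9], [11.8, -220.4, 41.8]]
```

View pics/c_w9.png

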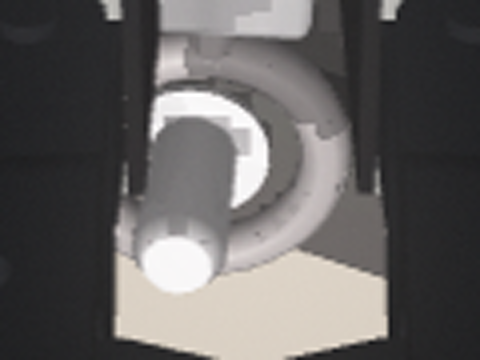

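The crop shows the stud standing up through the ring, with the ring down on the arm, so I release and lift.

>>> drive_tool:
  motion:
    - [[0,0,0],[0,0,0]]
    - [[0,0,0],[0,0,0]]
    - [[0,0,0],[0,0,0]]
    - [[0,0,0],[0,0,0]]
    - [[-0.05,0,0],[0,0,0]]
    - [[-0.1,0,0],[0,0,0]]
    - [[-0.3,0,0],[0,0,0]]
    - [[-0.5,0,0],[0,0,0]]
    - [[-0.6,0,0],[0,0,0]]
    - [[-0.6,0,0],[0,0,0]]
  claw: 120

```text
clock: 31.25
position: [545.8, -327.4, 148.7]
tcp_rot: [-0.461, -0.502, -0.505, 0.53]
ft_force: [1.3, -0.7, -0.3]
width: 45.2
```

>>> drive_tool:
  motion:
    - [[-0.5,0,-0.4],[0,0,0]]
    - [[-0.5,0,-0.4],[0,0,0]]
    - [[-0.3,0,-0.4],[0,0,0]]
    - [[0,0,-0.3],[0,0,0]]
    - [[0,0,0],[0,0,0]]
    - [[0,0,0],[0,0,0]]
    - [[0,0,0],[0,0,0]]
    - [[0,0,0],[0,0,0]]
    - [[0,0,0],[0,0,0]]
    - [[0,0,0],[0,0,0]]

```text
clock: 32.5
position: [556.1, -254.8, 220.0]
tcp_rot: [-0.462, -0.503, -0.502, 0.531]
ft_force: [0.0, 0.2, 0.4]
width: 45.5
```

```bash
python3 m2.py w10.png
```

```text
[ 556.1 -254.8  220. ] F [22.5, -118.5, 220.0] yaw -3.97 toolx [-0.068  0.014 -0.998] w 45.4 32.55 [-0.5 -2.  -0.4]
wrist eye [[9.1, -190.1, 27.3, 0.75]]
wrist stud [[7.6, -196.7, 42.5, 0.69]]
wrist hook_tip [[-15.2, -7.2, 32.5, 0.76]]
scene eye [[8.5, -191.0, 25.9, 0.63]]
scene stud [[7.5, -199.4, 39.9, 0.66]]
scene hook_tip [[-14.7, -5.3, 29.0, 0.79]]
top eye []
top stud []
top hook_tip [[-16.4, -2.9, 36.4, 0.47]]
```

View pics/w10.png

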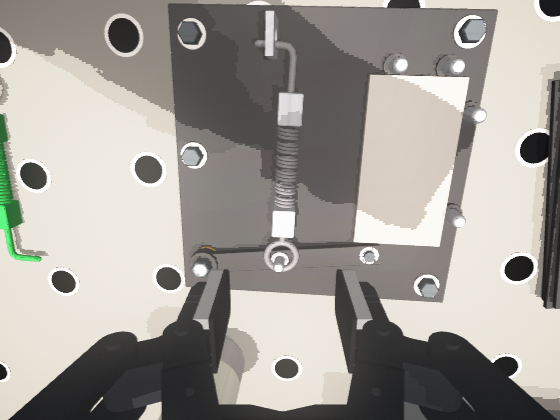

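The eye is round the stud at (281,257) px, the arm's roller is at the plate's edge at (369,256), and the leg is through the lug at (268,45). One numeric check of plate and arm angle, then I hand in.

Run:
```python
from h import *
w=np.load('m2.npz')['w']; v,u=np.mgrid[0:420,0:560]; z=w[...,2]
q=w[(z>16)&(z<25)&(u>352)&(u<475)&(v>70)&(v<243)]; print('plate',cv2.minAreaRect(q[:,:2].astype(np.float32)))
m=(z>19)&(z<28)&(v>243)&(v<270)&(((u>215)&(u<260))|((u>305)&(u<355))); q=w[m]; print('arm angle',np.arctan(np.polyfit(q[:,0],q[:,1],1)[0])+np.radians(5.5),m.sum())
st=arm.read_state(); print(st['clock'],st['joint_velocities'])
arm.close_job()
```

```text
plate ((657.7891235351562, -244.21897888183594), (152.3103790283203, 92.06680297851562), 86.11508178710938)
arm angle 0.10915016913110641 1823
33.1 [ 0.00066852  0.00062514 -0.00096147 -0.00129336  0.0003591  -0.00023265]
the job is handed in; nothing more can be done
```

The spring is on and the job is handed in at 33.1 s of the 46 s allowed. I hooked the spring's bent leg through the lug's hole and let go. I then gripped the rear block, stretched the spring about 55 mm, set the eye down over the stud, released it and backed the arm off.

My last checks:
- **Leg:** the tip is about 15 mm beyond the hole's centre and 3–7 mm off it sideways. Wrist and scene cameras put its height within 3 mm of the hole's. The top camera, at low confidence (0.47), put it 4 mm high.
- **Eye:** it is round the stud, its centre 7–8 mm from the stud by the network points (limit 10 mm, points good to about 4 mm). It lies about 15 mm below the stud's top.
- **Arm:** it swung to 0.11 rad, where the roller meets the plate (about 0.12). I could not measure the clamping force itself. From the spring data I expect about 5 N.
- **Plate:** it moved about 2 mm, within measurement error.
- **Robot and bystanders:** the arm was at rest and the gripper clear of everything. I did not measure the bystanders' positions again, but the arm passed well above them and I saw no unexpected contact force.

One correction was needed on the way: under the spring's pull the tool sagged and drifted, so I lifted and re-centred the eye before lowering it. I viewed 12 pictures against the planned 8, the most allowed.

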